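# Hang the L-shaped desk sign level on its stand

### The job

Take the white L-shaped sign out of its wooden block and hang it on the stud of the sign stand, by the one of its five holes that makes it hang level, seated behind the stud's head. The stud's height is set differently each time, so feel for it, and be gentle: never push hard against the stand or force the sign. Leave the other things on the desk as they are.

Things in the scene. Friction and masses are not known exactly. Their poses are not given: they have to be found in the camera images.
- sign_bar (a point): The sign: one uniform 8 mm white plate (0.20 to 0.31 kg), L-shaped, upright. Its top is a straight bar 200 mm long, 34 mm high, with five round 16 mm holes in a row. This point: middle of the bar (half its length, 17 mm below its top edge, mid-thickness). x through the plate, y along the bar, z up. The bar's top edge is 101 mm above the desk at the start.
- sign_panel (a point): The sign's panel, part of the same plate: 90 mm wide and 55 mm high, below the -y end of the bar and flush with that end (y = -100 to -10 mm from sign_bar), marked with a black down arrow on both faces. This point: the panel's centre, mid-thickness. Its lower edge stands in the block's groove, 12 mm above the desk.
- hole_1 (a point): Centre of the hole farthest from the panel's end, at y = +50 mm on the bar, 14 mm below the bar's top edge, mid-thickness. Axes as sign_bar.
- hole_2 (a point): Centre of the next hole, at y = +25 mm on the bar.
- hole_3 (a point): Centre of the middle hole, at y = 0 on the bar.
- hole_4 (a point): Centre of the next hole, at y = -25 mm on the bar.
- hole_5 (a point): Centre of the hole nearest the panel's end, at y = -50 mm on the bar; beyond it the plate is unpierced from y = -58 to -100 mm.
- stand: Sign stand, too heavy to move: dark foot disc 120 mm across, upright post, and a level steel stud that points along the stand's -x. Origin: on the desk, straight below the middle of the stud's neck; z up. The post is clamped at a different height each time: the stud's axis is 172 to 217 mm above the desk. Only the foot is reported, so feel for the stud's height, or look.
- stud_foot (a point): Same point and axes as stand. Along x the stud has: a head 13 mm across from -13.5 to -6.5 mm, tapered to 9 mm at its tip; a neck 8 mm across from -6.5 to 6.5, where the sign hangs; a flange 20 mm across from 6.5 to 9.5; a stem 10 mm across back to the upright rod (16 mm across) at 46 mm. The rod's top is 11 mm above the stud's axis; nothing is higher.
- block: Heavy brown wooden block 62 x 120 x 30 mm that holds the sign; origin at the centre of its underside. Groove along its y, 10 mm wide, 96 mm long and 18 mm deep, in which the sign's panel stands; lift the sign straight up.
- memo_tray: Bystander: black memo tray 105 x 125 x 34 mm in front of the stand's foot, origin at the centre of its underside.
- sticky_notes: Bystander: pad of sticky notes 76 x 76 x 23 mm, origin at the centre of its underside.
- glue_stick: Bystander: standing glue stick 27 mm across, 90 mm high, origin at the centre of its underside.
- calculator: Bystander: calculator 132 x 78 x 17 mm, origin at the centre of its underside.
- binder_clip: Bystander: binder clip 38 x 28 x 50 mm, origin at the centre of its underside.
Things that resemble listed ones, but are neither listed nor needed, are in the scene too. There is more than one size of the block; the one meant has the size given above. Of the things shaped like the stand, the steel one is meant.

How it is judged:
By the outcome, as a careful person would: the job done as asked, in the order asked, and still so for the second after the job is handed in, with the robot touching nothing.
It also fails if it takes over 64 s, if anything falls off the work surface, if the arm or the gripper's body presses on something with over 40 N, if the wrist force passes 120 N, or if a joint passes its speed limit or range.

### The arm

A 6-joint arm with a two-finger parallel gripper is mounted at the origin on a cart in front of the work surface, level with it; the furniture and walls round the work are solid. World frame = base frame: x ahead of the robot, y to its left, z up, the work surface at z = 0. Lengths are in m, angles in degrees, forces in N, time in s.
With the tool pointing down it reaches from about 0.35 to 0.85 m from the base axis. Payload 8.1 kg.
Tool frame: the origin (TCP) lies at the very end of the fingers, on their centre line; the grasp point (between the pads) lies 19 mm behind it; y points along the fingers, z is the direction in which the jaws open and shut, and the axes are right-handed (so a half turn about y gives the same grasp; the last joint's range is limited). The gripper opens to 93 mm and grips with 3 to 60 N. Pads are 15 mm wide; open, the fingers measure 128 mm over their backs; the gripper's body (75 mm by 188 mm) begins 65 mm behind the grasp point.
Start: joints at [65.982, 7.471, 85.268, -0, 87.261, -4.893], TCP at [0.197, 0.567, 0.193] pointing down, gripper open.
Joint ranges: [-169.43, 169.43], [-51.17, 129.36], [1.28, 143.12], [-76.62, 256.62], [0, 156.53], [-152.29, 152.29]. Speed limits (degrees/s): [136.94, 136.94, 159.86, 180, 180, 180].

### API

Orientations are given as a 3x3 rotation matrix whose columns are the frame's x, y, z axes.
In Python, from station import * gives the robot as it stands.
- The arm moves only by the tool send_rows, never from a script. Its argument "increments" is a list of rows, each a list of 5 numbers: the shift along the tool's x, y, z in mm, then the turn about the tool's y in rad, then the opening, from -1 (shut) to 1 (fully open), so that 0 is half open. A call has 1 to 12 rows; each row shifts and turns the commanded pose from where the row before left it, along the tool's axes as they then stand; what a row does not reach is not made up. A row lasts 1/10 s, in which the tool goes at most 50 mm and 8.59 degrees, less where a joint would pass 70% of its speed; a pose out of reach is approached as far as the arm can. A call with a gripper value outside its range is refused whole. The fingers move at their own pace and stop on an object; "force" is the grip in N (left out, the last holds). Time passes only in rows, so rows that do not move let the fingers close. It gives the time, the measured TCP pose, the force and the opening at its end, in the units of the state.
- observe(): the state, without advancing time (a new reading comes with each control period).
- grab_frame(name): name is "side" or "top"; returns the picture (400x640x3 uint8, red, green, blue); there is no depth.
- camera_info(name): a dict with "vertical_fov" (degrees; the focal length in pixels is half the picture's height over the tangent of half this angle, whatever the lens; pixels are square), "cx", "cy" (the principal point, pixels), "pose" (4x4, takes a point from camera to world coordinates). Camera axes: x right, y down, z forward; pixel columns grow to the right and rows downward; lengths in m; the calibration is good to about 2 mm. A picture is of the moment at which its call begins. camera_info takes no time and is no camera call.
- job_done(): hands the job in, once; it reports no verdict.
The state is a dict: "clock": time; "joint_pos": joint angles; "dq": joint speeds; "effort": joint torques, N m; "position": TCP position; "tcp_rot": TCP orientation; "wrist_force": force on the tool from outside, world axes, zero at the start; "wrist_torque": the same for the moment, N m; "finger_gap": finger opening in m.
Only numpy, scipy, OpenCV 4.12 (cv2) and the standard library are available. Lean on these libraries where they do the work, as an engineer would, in place of code of your own. Each camera call takes 0.05 s, during which the arm holds its last target.

## Working session

There is one attempt and no reset: what is moved stays moved. The work goes in short steps, Python scripts to look and compute and a tool call to move; the robot and the scene stay as the last step left them, time stands still between calls to the robot, and variables do not carry over. Pictures are saved under pics/ and viewed, and the job is handed in when it is done.

Besides the shell and the picture viewer there is one more tool, called after "Call:" as name(argument=value, ...), one argument or row to a line, values as JSON. send_rows: Moves the arm, as the interface text tells. Its arguments: {"type":"object","properties":{"increments":{"type":"array","items":{"type":"array","items":{"type":"number"}}},"force":{"type":"number"}},"required":["increments"]}

```bash
mkdir -p pics
python3 - <<'E'
from station import *
import cv2,numpy as np
for n in("side","top"):
    im=grab_frame(n); cv2.imwrite(f"pics/{n}0.png",im[:,:,::-1]); 
    print(n,{k:(np.round(v,4).tolist()) for k,v in camera_info(n).items() if not isinstance(v,str)})
s=observe();print({k:np.round(v,3).tolist() for k,v in s.items()})
E
ls
```

```text
side {'vertical_fov': 55.7117, 'cx': 313.0304, 'cy': 199.2017, 'pose': [[-0.996, -0.0556, 0.0697, 0.4302], [-0.0885, 0.5237, -0.8473, 1.3961], [0.0106, -0.8501, -0.5266, 0.9729], [0.0, 0.0, 0.0, 1.0]]}
top {'vertical_fov': 44.0611, 'cx': 320.1411, 'cy': 199.8385, 'pose': [[0.4082, -0.8423, 0.352, -0.2019], [-0.9128, -0.3722, 0.168, -0.3748], [-0.0105, -0.3899, -0.9208, 1.944], [0.0, 0.0, 0.0, 1.0]]}
{'clock': 0.1, 'joint_pos': [65.98, 7.511, 85.321, -0.001, 87.26, -4.893], 'dq': [0.051, -0.016, -0.09, -0.035, -0.012, -0.0], 'effort': [0.001, -56.133, -49.31, 0.077, 0.029, -0.0], 'position': [0.196, 0.566, 0.192], 'tcp_rot': [[0.945, -0.001, 0.328], [-0.328, -0.001, 0.945], [-0.0, -1.0, -0.002]], 'wrist_force': [0.069, -0.651, 0.515], 'wrist_torque': [0.02, -0.016, 0.034], 'finger_gap': 0.093}
pics
```

View pics/side0.png

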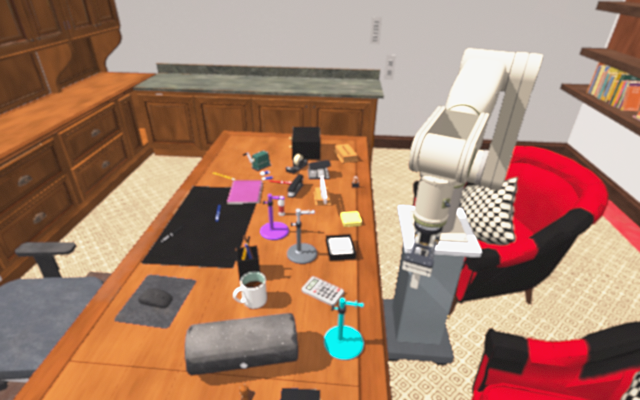

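View pics/top0.png

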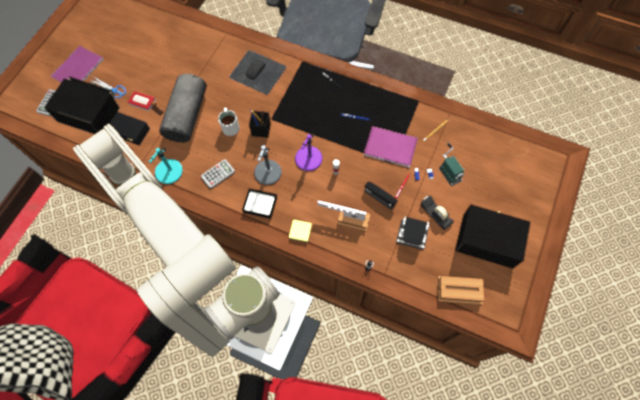

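Candidates: stands are cyan (top 168,172), grey steel (267,172) and purple (309,158), so I choose grey. Blocks are the one holding the sign (352,218) and a larger empty one (460,290), so I choose the one with the sign. I'll check both in close crops.

Run:
```python
import cv2,numpy as np
a=cv2.imread("pics/side0.png");b=cv2.imread("pics/top0.png")
z=lambda i,x0,y0,w,h,k:cv2.resize(i[y0:y0+h,x0:x0+w],None,fx=k,fy=k,interpolation=cv2.INTER_CUBIC)
cv2.imwrite("pics/s1.png",z(a,255,140,120,130,4.6)[:598]); cv2.imwrite("pics/t1.png",z(b,235,130,150,115,5))
```

```text
(no output)
```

View pics/s1.png

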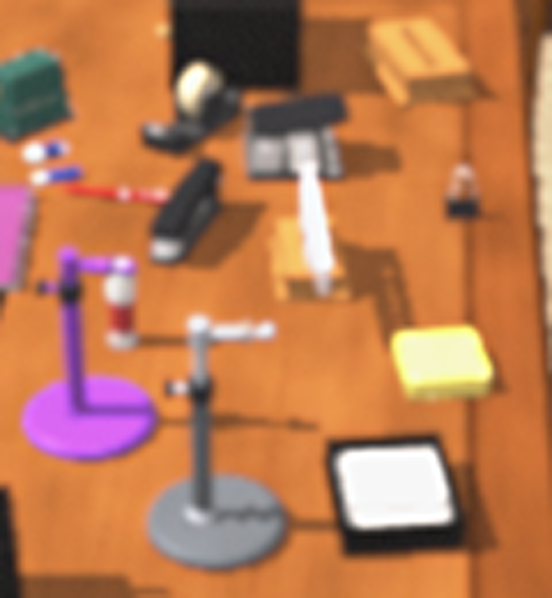

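View pics/t1.png

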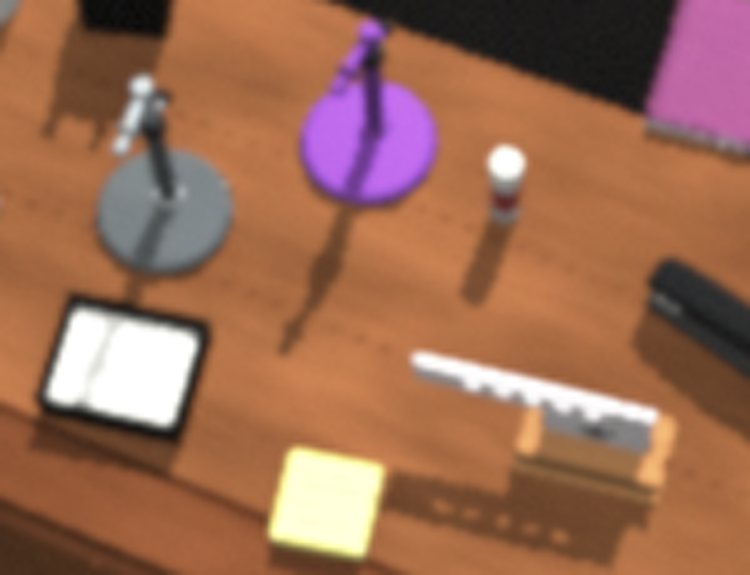

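```bash
cat > h.py <<'E'
import numpy as np
from station import *
def ray(n,u,v):
    c=camera_info(n);f=200/np.tan(np.radians(c["vertical_fov"]/2));P=np.array(c["pose"])
    d=P[:3,:3]@np.array([(u-c["cx"])/f,(v-c["cy"])/f,1]);return P[:3,3],d/np.linalg.norm(d)
def plane(n,u,v,z):
    o,d=ray(n,u,v);return o+d*(z-o[2])/d[2]
def tri(a,b):
    o1,d1=ray("side",*a);o2,d2=ray("top",*b)
    s=np.linalg.lstsq(np.c_[d1,-d2],o2-o1,rcond=None)[0];p=o1+s[0]*d1;q=o2+s[1]*d2
    return (p+q)/2,np.linalg.norm(p-q)
def proj(n,p):
    c=camera_info(n);f=200/np.tan(np.radians(c["vertical_fov"]/2));P=np.array(c["pose"])
    q=P[:3,:3].T@(np.array(p)-P[:3,3]);return c["cx"]+f*q[0]/q[2],c["cy"]+f*q[1]/q[2]
E
python3 - <<'E'
from h import *
import cv2
np.set_printoptions(precision=4,suppress=True)
a=cv2.imread("pics/side0.png");b=cv2.imread("pics/top0.png")
# foot discs: grey low saturation
for n,i,(x0,y0,x1,y1) in(("side",a,(283,238,322,266)),("top",b,(250,155,284,188))):
    h=cv2.cvtColor(i,cv2.COLOR_BGR2HSV);m=((h[...,1]<70)&(h[...,2]<180)&(h[...,2]>70)).astype(np.uint8);k=np.zeros_like(m);k[y0:y1,x0:x1]=1;m=m*k
    cs=max(cv2.findContours(m,0,2)[0],key=cv2.contourArea);e=cv2.fitEllipse(cv2.convexHull(cs));print(n,"ellipse",e,cv2.boundingRect(cs));print(" foot",plane(n,*e[0],0.012))
# sign white in top
h=cv2.cvtColor(b,cv2.COLOR_BGR2HSV);m=((h[...,1]<60)&(h[...,2]>200)).astype(np.uint8);k=np.zeros_like(m);k[195:220,310:372]=1;m*=k
ys,xs=np.nonzero(m);print(len(xs),xs.min(),xs.max());l=cv2.fitLine(np.c_[xs,ys].astype(np.float32),2,0,.01,.01).ravel();print(l)
for u in(318,366.5):
    v=l[3]+(u-l[2])*l[1]/l[0];print("sign end",u,v,plane("top",u,v,.100))
print("tri signends",tri((255+302/4.6,140+135/4.6),(366.4,212.5)),tri((255+322/4.6,140+292/4.6),(318,201.6)))
print("rod top",tri((298.5,210.2),(263.4,147)),"tip",tri((314.1,211.7),(259,160)))
print("block corners",[plane("top",*p,.03) for p in((235+517/5,130+458/5),(235+650/5,130+487/5),(235+672/5,130+420/5))])
E
```

```text
side ellipse ((300.9351501464844, 250.95033264160156), (24.721773147583008, 29.858612060546875), 107.13946533203125) (288, 238, 29, 26)
 foot [0.5705 0.2415 0.012 ]
top ellipse ((267.42474365234375, 171.8459930419922), (24.61300277709961, 26.98755645751953), 75.58313751220703) (254, 159, 28, 26)
 foot [0.5647 0.2417 0.012 ]
192 318 365
[  0.9713   0.2379 341.651  207.4427]
sign end 318 201.64873 [ 0.4922 -0.0337  0.1   ]
sign end 366.5 213.53014 [ 0.5236 -0.2323  0.1   ]
tri signends (array([ 0.5229, -0.2333,  0.1296]), np.float64(0.01327210923259742)) (array([ 0.4981, -0.0278,  0.0711]), np.float64(0.009836479720658467))
rod top (array([0.579 , 0.2439, 0.2063]), np.float64(0.0022700354717916003)) tip (array([0.5224, 0.2362, 0.1987]), np.float64(0.0029914001000295553))
block corners [array([ 0.4711, -0.1344,  0.03  ]), array([ 0.492 , -0.2442,  0.03  ]), array([ 0.5541, -0.2387,  0.03  ])]
```

Run:
```python
from h import *
import cv2
a=cv2.imread("pics/side0.png");b=cv2.imread("pics/top0.png")
np.set_printoptions(linewidth=200)
print(a[206:218,294:318].mean(2).astype(int)); print(b[143:164,254:272].mean(2).astype(int))
```

```text
[[147 147 145 147 147 148 145 143 138 135 135 132 133 131 131 129 127 127 127 127 130 133 135 133]
 [148 150 155 159 159 155 149 142 140 136 134 133 132 132 131 131 127 130 128 128 131 133 135 134]
 [149 160 178 193 194 182 164 148 140 137 135 132 134 136 138 136 132 130 132 132 133 134 136 136]
 [154 175 211 233 234 218 188 162 153 151 149 149 152 158 163 155 142 144 156 158 146 137 137 136]
 [157 185 226 242 242 229 200 184 186 189 190 189 192 196 194 181 170 182 205 205 176 145 136 135]
 [154 178 211 230 226 204 191 206 224 228 230 229 228 224 214 201 201 221 238 234 194 151 136 133]
 [141 160 182 190 179 163 172 204 227 229 230 230 226 217 201 194 204 222 231 219 182 150 136 132]
 [114 136 159 166 152 141 144 159 175 184 186 185 179 170 161 163 170 181 182 174 158 143 137 134]
 [107 127 155 163 149 135 126 121 129 140 145 145 142 139 140 143 144 145 145 144 142 140 136 136]
 [126 138 158 164 149 136 129 125 129 136 139 139 138 138 138 139 139 139 138 138 139 140 137 136]
 [145 151 165 166 153 143 141 141 140 139 138 139 139 140 140 142 141 141 140 140 141 141 140 139]
 [151 157 1
[... 964 characters left out ...]
 69  73  96 114 119 117]
 [ 80  74  88 104 119 147 178 179 131  73  50  51  52  61  90 112 120 121]
 [ 81  78  93 110 127 147 157 141 107  67  40  35  39  61  93 114 120 120]
 [ 86  90 104 124 158 185 174 132 103  81  51  35  42  65  97 115 121 120]
 [ 91 104 116 143 187 212 183 132 109  96  69  48  48  67  96 116 122 122]
 [ 99 111 122 149 187 201 170 130 112 104  82  58  50  63  94 119 126 128]
 [107 113 120 132 153 159 141 122 119 118  99  67  51  60  91 121 133 133]
 [115 115 116 119 123 127 126 127 131 129 109  73  54  57  84 116 131 136]
 [118 116 116 115 118 124 131 134 135 134 115  83  56  56  79 110 130 134]
 [119 118 116 118 123 130 134 137 136 134 120  90  61  53  69 101 128 134]]
```

Run:
```python
from h import *
np.set_printoptions(precision=4,suppress=True)
print("head",tri((312.3,211.2),(259,158.7)))
for z in(.19,.197,.2,.204):
    print(z,"side head",plane("side",312.3,211.2,z)[:2],"stem",plane("side",303,211.5,z)[:2],"flange",plane("side",307.6,211,z)[:2],"| top head",plane("top",259,158.7,z)[:2],"stem",plane("top",261.75,151,z)[:2])
print("rodtop",[plane("side",297.6,210,z)[:2] for z in (.2,.208)],[plane("top",263.1,146.9,z)[:2] for z in(.2,.208)])
s=observe();R=np.array(s["tcp_rot"])
xs=np.array([.988,.156,0]);ys=np.array([-.156,.988,0]);mid=(np.array([.4922,-.0337,0])+[.5236,-.2323,0])/2
g=mid-0.061*ys;print("mid",mid,"grasp",g)
zt=R[:,2];print("turn options: tool z yaw",np.degrees(np.arctan2(zt[1],zt[0])),"want",np.degrees(np.arctan2(.156,.988)))
```

```text
head (array([0.5279, 0.238 , 0.2011]), np.float64(0.0006267344449310972))
0.19 side head [0.529  0.2215] stem [0.5633 0.2272] flange [0.5466 0.222 ] | top head [0.5329 0.2419] stem [0.5685 0.2475]
0.197 side head [0.5281 0.232 ] stem [0.5621 0.2376] flange [0.5455 0.2325] | top head [0.5299 0.2394] stem [0.5654 0.245 ]
0.2 side head [0.5277 0.2365] stem [0.5616 0.2421] flange [0.5451 0.237 ] | top head [0.5287 0.2384] stem [0.5641 0.244 ]
0.204 side head [0.5272 0.2425] stem [0.5609 0.2481] flange [0.5445 0.243 ] | top head [0.527  0.2369] stem [0.5624 0.2425]
rodtop [array([0.5826, 0.2342]), array([0.581 , 0.2462])] [array([0.583 , 0.2474]), array([0.5794, 0.2445])]
mid [ 0.5079 -0.133   0.    ] grasp [ 0.5174 -0.1933  0.    ]
turn options: tool z yaw 70.8723080693903 want 8.972626614896393
```

Call:
send_rows(
  increments=[
    [0,-3,0,0.135,1],
    [0,-3,0,0.135,1],
    [0,-3,0,0.135,1],
    [0,-3,0,0.135,1],
    [0,-3,0,0.135,1],
    [0,-3,0,0.135,1],
    [0,-3,0,0.135,1],
    [0,-3,0,0.135,1],
  ],
  force=45,
)

```text
clock: 0.9
position: [0.1964, 0.5666, 0.2163]
tcp_rot: [[0.151, -0.0, 0.989], [-0.989, -0.001, 0.151], [0.001, -1.0, -0.001]]
wrist_force: [-0.8, 0.5, -0.2]
finger_gap: 0.0928
```

Call:
send_rows(
  increments=[
    [20,0,5,0,1],
    [40,0,10,0,1],
    [40,0,10,0,1],
    [40,0,10,0,1],
    [40,0,10,0,1],
    [40,0,10,0,1],
    [40,0,10,0,1],
    [40,0,10,0,1],
    [40,0,10,0,1],
    [40,0,10,0,1],
    [40,0,10,0,1],
    [40,0,10,0,1],
  ],
)

```text
clock: 2.1
position: [0.3822, 0.1289, 0.2166]
tcp_rot: [[0.156, -0.0, 0.988], [-0.988, 0.0, 0.156], [-0.0, -1.0, -0.0]]
wrist_force: [0.7, -0.1, -0.2]
finger_gap: 0.0932
```

Call:
send_rows(
  increments=[
    [40,0,10,0,1],
    [40,0,10,0,1],
    [40,0,10,0,1],
    [40,0,10,0,1],
    [40,0,10,0,1],
    [40,0,10,0,1],
    [30,0,10,0,1],
    [20,0,10,0,1],
    [0,0,0,0,1],
  ],
)

```text
clock: 3.0
position: [0.5067, -0.1456, 0.2159]
tcp_rot: [[0.154, -0.001, 0.988], [-0.988, 0.0, 0.154], [-0.0, -1.0, -0.001]]
wrist_force: [-0.6, -0.2, 0.2]
finger_gap: 0.093
```

Run:
```python
from h import *
import cv2
np.set_printoptions(precision=4,suppress=True)
s=observe();print(s["clock"],s["position"],s["tcp_rot"]);p=np.array(s["position"])
k=5
for n,w,hh in(("side",120,110),("top",140,110)):
    im=grab_frame(n);u,v=proj(n,[.515,-.16,.1]);x0=int(u-w/2);y0=int(v-hh/2)
    c=cv2.resize(im[y0:y0+hh,x0:x0+w,::-1],None,fx=k,fy=k,interpolation=cv2.INTER_CUBIC);cv2.imwrite(f"pics/{n}_pre.png",c);cv2.imwrite(f"pics/{n}_prefull.png",im[:,:,::-1]);print(n,x0,y0)
```

```text
3.0 [ 0.5067 -0.1456  0.2159] [[ 0.1537 -0.0013  0.9881]
 [-0.9881  0.      0.1537]
 [-0.0002 -1.     -0.0013]]
side 262 127
top 278 153
```

View pics/side_pre.png

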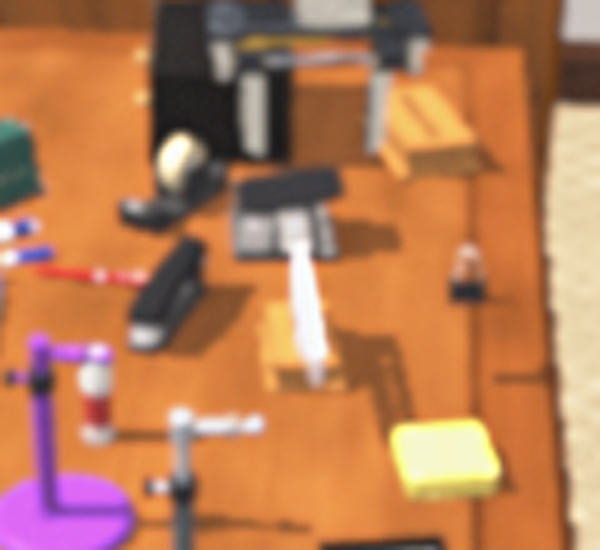

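View pics/top_pre.png

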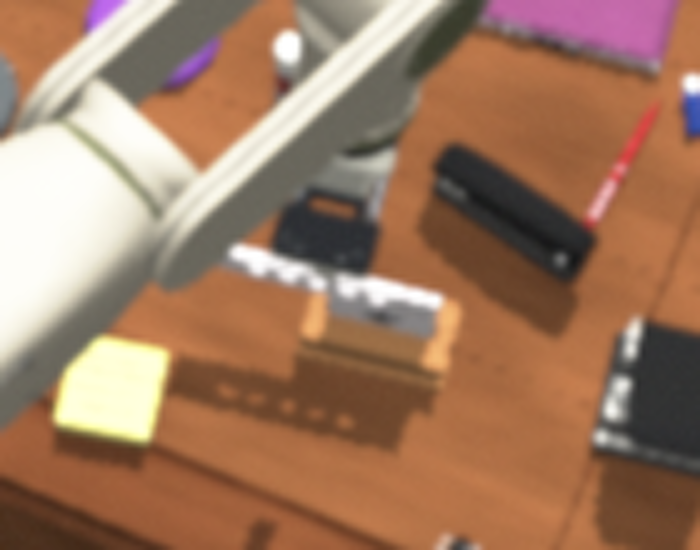

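Run:
```python
from h import *
import cv2
np.set_printoptions(precision=4,suppress=True,linewidth=200)
a=cv2.imread("pics/side_prefull.png")
print(a[172:206,314:332].min(2))
for e in([.4922,-.0337,.101],[.5236,-.2323,.101],[.4922,-.0337,.067]):print(proj("side",e))
```

```text
[[184 171 151 152 187 217 226 225 212 175 126 117 139 135  97  58  43  45]
 [176 165 141 142 181 213 221 219 206 176 128 114 143 148 109  63  43  44]
 [173 159 132 135 178 207 216 217 214 185 135 111 141 150 114  68  45  43]
 [169 153 127 132 178 212 227 239 240 216 149 111 133 147 120  76  48  44]
 [152 137 112 117 162 204 237 251 252 229 149 111 135 152 132  88  53  42]
 [114 103  87  89 119 158 223 250 251 221 130  99 128 147 130  87  53  45]
 [ 82  77  70  70  78 110 204 250 251 223 120  75  92 104  94  68  53  52]
 [ 67  68  67  64  65 106 210 251 251 242 145  70  61  66  64  58  56  58]
 [ 69  70  69  67  69 115 220 249 249 251 180  82  62  63  65  63  64  64]
 [ 72  70  70  67  70 118 219 248 248 249 208  97  63  66  66  67  67  65]
 [ 70  70  71  69  70 117 216 248 248 248 229 114  66  62  64  66  66  66]
 [ 69  72  69  69  70 115 212 248 248 248 240 130  66  61  65  65  66  65]
 [ 68  69  69  65  70 114 207 248 248 248 249 150  70  60  64  65  66  65]
 [ 68  69  67  66  70 114 201 247 248 248 249 178  79  61  65  66  65  66]
 [ 68  72  73  71  75 117 201 247 248 248 248 204 
[... 943 characters left out ...]
 93  94  95 105 137 183 217 213 176 120  87  71  61  52]
 [ 76  87  83  77  75  76  75  76 101 151 191 198 164 107  71  61  56  49]
 [ 74  87  83  72  62  61  61  62  82 132 178 187 150  93  62  61  58  50]
 [ 74  88  90  73  63  59  60  59  73 118 164 175 140  90  64  66  63  53]
 [ 72  89  91  78  65  62  62  58  62  96 139 150 123  86  74  77  72  58]
 [ 68  82  88  77  68  65  63  61  60  71  96 104  89  75  77  79  73  60]
 [ 65  72  75  70  66  64  64  63  60  60  66  67  63  64  69  69  67  59]]
(np.float64(325.5802150392088), np.float64(196.68872379870265))
(np.float64(321.6136315407226), np.float64(175.23154238738007))
(np.float64(325.36666611120506), np.float64(203.17653063397026))
```

Call:
send_rows(
  increments=[
    [25,10,2,0,1],
    [24,10,1,0,1],
    [0,35,0,0,1],
    [0,40,0,0,1],
    [0,35,0,0,1],
    [0,20,0,0,1],
    [0,11,0,0,1],
    [0,0,0,0,1],
  ],
)

```text
clock: 3.9
position: [0.5158, -0.1899, 0.0544]
tcp_rot: [[0.157, -0.003, 0.988], [-0.988, 0.001, 0.157], [-0.002, -1.0, -0.002]]
wrist_force: [0.1, 0.5, 0.5]
finger_gap: 0.0931
```

Run:
```python
from h import *
import cv2
s=observe();print(s["clock"],s["position"],s["wrist_force"])
k=5
for n,w,hh in(("side",120,110),("top",120,100)):
    im=grab_frame(n);u,v=proj(n,[.515,-.15,.1]);x0=int(u-w/2);y0=int(v-hh/2)
    c=cv2.resize(im[y0:y0+hh,x0:x0+w,::-1],None,fx=k,fy=k,interpolation=cv2.INTER_CUBIC);cv2.imwrite(f"pics/{n}_g.png",c)
```

```text
3.9 [ 0.51580706 -0.18994673  0.05444456] [0.14504829 0.52305558 0.52539747]
```

View pics/side_g.png

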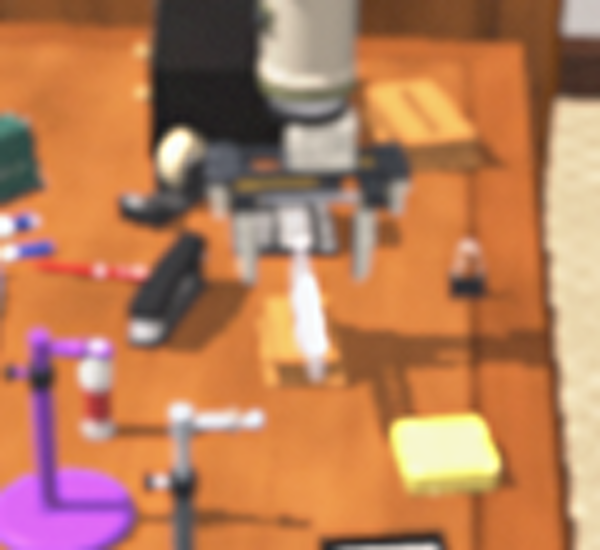

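View pics/top_g.png

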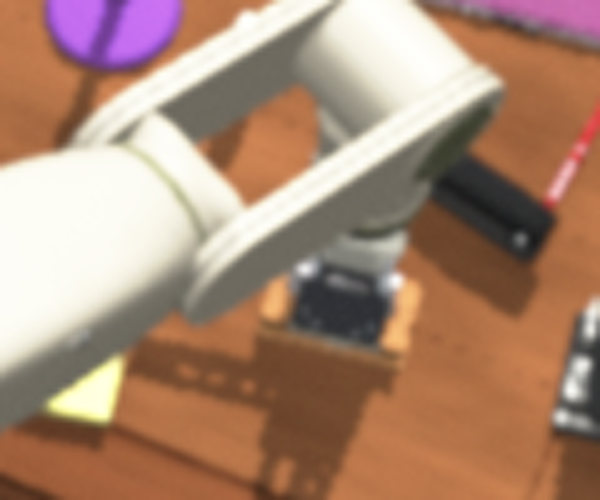

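Call:
send_rows(
  increments=[
    [3,0,0,0,1],
    [0,0,0,0,-1],
    [0,0,0,0,-1],
    [0,0,0,0,-1],
    [0,0,0,0,-1],
    [0,0,0,0,-1],
    [0,0,0,0,-1],
    [0,0,0,0,-1],
  ],
  force=8,
)

```text
clock: 4.8
position: [0.5175, -0.1942, 0.0558]
tcp_rot: [[0.156, -0.0, 0.988], [-0.988, 0.0, 0.156], [-0.0, -1.0, -0.0]]
wrist_force: [1.0, -0.1, -0.5]
finger_gap: 0.0419
```

Call:
send_rows(
  increments=[
    [0,0,0,0,-1],
    [0,0,0,0,-1],
    [0,0,0,0,-1],
    [0,0,0,0,-1],
    [0,0,0,0,-1],
    [0,0,0,0,-1],
    [0,0,0,0,-1],
  ],
)

```text
clock: 5.5
position: [0.5176, -0.1943, 0.0558]
tcp_rot: [[0.156, 0.0, 0.988], [-0.988, -0.0, 0.156], [0.0, -1.0, 0.0]]
wrist_force: [0.6, 0.5, -0.7]
finger_gap: 0.0079
```

Call:
send_rows(
  increments=[
    [0,0,0,0,-1],
    [0,0,0,0,-1],
    [0,-2,0,0,-1],
    [0,-3,0,0,-1],
    [0,-4,0,0,-1],
  ],
  force=45,
)

```text
clock: 6.0
position: [0.5174, -0.1941, 0.0647]
tcp_rot: [[0.156, -0.0, 0.988], [-0.988, 0.0, 0.156], [-0.0, -1.0, -0.0]]
wrist_force: [2.7, 0.3, -4.4]
finger_gap: 0.0076
```

Call:
send_rows(
  increments=[
    [0,-5,0,0,-1],
    [0,-5,0,0,-1],
    [0,-8,0,0,-1],
    [0,-10,0,0,-1],
    [0,-15,0,0,-1],
    [0,-15,0,0,-1],
    [0,0,0,0,-1],
  ],
)

```text
clock: 6.7
position: [0.5195, -0.1953, 0.1267]
tcp_rot: [[0.156, 0.005, 0.988], [-0.988, -0.002, 0.156], [0.003, -1.0, 0.004]]
wrist_force: [0.3, -0.8, -2.8]
finger_gap: 0.0079
```

Run:
```python
from h import *
import cv2
s=observe();print(s["clock"],s["position"],s["wrist_force"],s["wrist_torque"])
k=5
for n,w,hh in(("side",120,110),("top",120,100)):
    im=grab_frame(n);u,v=proj(n,[.51,-.13,.14]);x0=int(u-w/2);y0=int(v-hh/2)
    c=cv2.resize(im[y0:y0+hh,x0:x0+w,::-1],None,fx=k,fy=k,interpolation=cv2.INTER_CUBIC);cv2.imwrite(f"pics/{n}_l.png",c)
```

```text
6.7 [ 0.5195174  -0.19529919  0.12669931] [ 0.33633711 -0.84363652 -2.76834965] [-0.19554012  0.0534051  -0.00526447]
```

View pics/side_l.png

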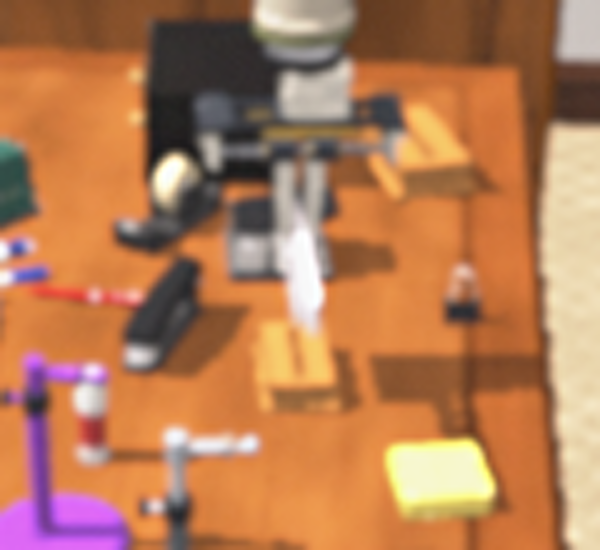

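Call:
send_rows(
  increments=[
    [0,-20,0,0,-1],
    [-10,-25,0,0,-1],
    [-20,-20,4,0,-1],
    [-35,-12,6,0,-1],
    [-40,0,6,0,-1],
    [-40,0,5,0,-1],
    [-40,0,5,0,-1],
    [-40,0,5,0,-1],
    [-40,0,5,0,-1],
    [-40,0,0,0,-1],
    [-30,0,0,0,-1],
    [-20,0,0,0,-1],
  ],
)

```text
clock: 8.0
position: [0.4963, 0.1641, 0.1988]
tcp_rot: [[0.158, -0.002, 0.987], [-0.987, 0.0, 0.158], [-0.0, -1.0, -0.002]]
wrist_force: [0.5, 0.9, -2.8]
finger_gap: 0.0073
```

Call:
send_rows(
  increments=[
    [-2,0,0,0,-1],
    [0,0,0,0,-1],
    [0,0,0,0,-1],
  ],
)

```text
clock: 8.3
position: [0.4972, 0.1631, 0.1993]
tcp_rot: [[0.156, -0.001, 0.988], [-0.988, -0.001, 0.156], [0.001, -1.0, -0.001]]
wrist_force: [-0.2, -0.5, -2.2]
finger_gap: 0.0077
```

Run:
```python
from h import *
import cv2
s=observe();print(s["clock"],s["position"],s["wrist_force"],s["wrist_torque"])
k=6
for n,w,hh in(("side",110,100),("top",110,100)):
    im=grab_frame(n);cv2.imwrite(f"pics/{n}_afull.png",im[:,:,::-1]);u,v=proj(n,[.51,.22,.2]);x0=int(u-w/2);y0=int(v-hh/2)
    c=cv2.resize(im[y0:y0+hh,x0:x0+w,::-1],None,fx=k,fy=k,interpolation=cv2.INTER_CUBIC);cv2.imwrite(f"pics/{n}_a.png",c);print(x0,y0)
```

```text
8.3 [0.49717565 0.16306612 0.19930278] [-0.2135522  -0.46941277 -2.24135935] [-0.21183255  0.05680146 -0.01950069]
262 159
206 114
```

View pics/side_a.png

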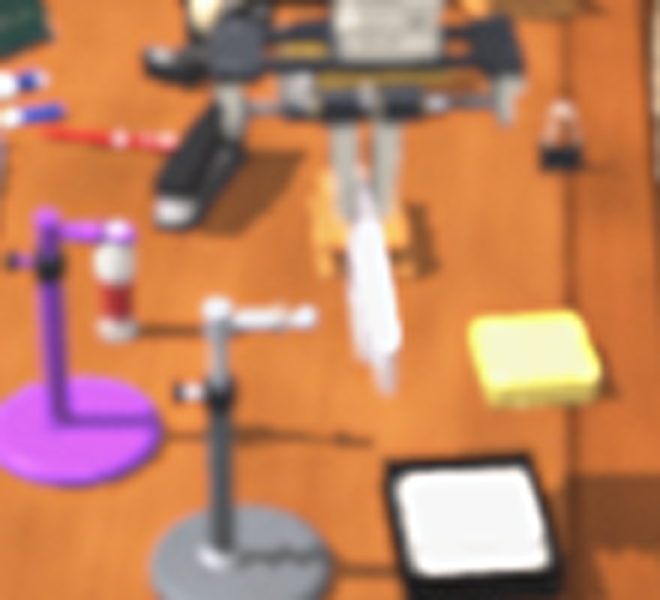

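View pics/top_a.png

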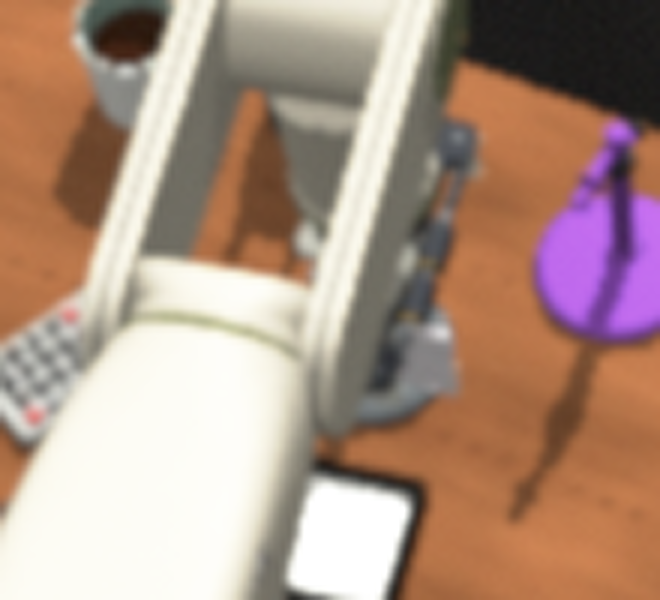

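Run:
```python
from h import *
import cv2
np.set_printoptions(linewidth=200)
T=np.array([.4972,.1631,.1993]);ys=np.array([-.156,.988,0]);up=np.array([0,0,1])
for l,d,z in(("endtop",162,45.2),("endbot",162,11.2),("at tcp top",0,45.2),("farend",-38,45.2)):print(l,proj("side",T+ys*d/1e3+up*z/1e3))
a=cv2.imread("pics/side_afull.png");print(a[184:228,318:332].min(2))
```

```text
endtop (np.float64(326.3682053020474), np.float64(215.24485218966038))
endbot (np.float64(326.0822433936103), np.float64(223.35337602537794))
at tcp top (np.float64(322.18480896563176), np.float64(191.19666233379672))
farend (np.float64(321.3171028760271), np.float64(186.2086671490562))
[[171 177 168 138  94  91 136 168 177 173 145  97  68  64]
 [169 176 168 143 102  96 136 166 177 170 141  94  65  64]
 [170 176 174 161 132 111 137 168 174 163 131  88  64  65]
 [171 176 178 179 161 132 141 166 173 159 125  86  65  64]
 [174 176 178 182 171 145 145 167 172 155 119  82  65  67]
 [176 176 173 179 177 156 147 166 170 150 111  78  63  66]
 [174 173 168 180 189 172 155 167 170 148 107  75  66  67]
 [168 170 167 185 202 191 166 166 170 147 106  73  64  64]
 [163 169 167 187 211 207 181 173 169 146 105  67  59  61]
 [162 170 167 187 213 218 196 179 171 148 105  67  51  53]
 [159 168 166 185 214 222 208 181 165 141 104  68  51  47]
 [149 160 166 191 223 234 224 182 150 127 101  76  55  48]
 [129 149 174 216 243 250 245 196 134 112  98  82  59  49]
 [113 144 192 233 249 249 248 221 128 106  99
[... 1084 characters left out ...]
0 112 172 210 222 242 249 250 250 185  88  65  65]
 [ 65  67 101 155 191 217 233 242 241 217 137  78  66  66]
 [ 65  69  90 131 166 196 224 227 212 166 111  75  67  67]
 [ 68  68  76  96 121 157 204 222 203 161 110  75  66  66]
 [ 71  71  69  71  80 117 172 204 198 162 112  75  67  68]
 [ 71  72  72  68  68  98 150 188 191 162 113  76  69  69]
 [ 71  73  72  70  68  92 138 177 188 161 110  74  69  69]
 [ 72  76  74  74  74  83 118 160 175 152 103  73  69  72]
 [ 75  75  75  75  73  77  97 128 145 128  92  71  70  72]
 [ 74  77  74  75  76  75  79  94 102  94  81  71  72  71]
 [ 73  74  75  76  74  74  76  77  80  77  75  73  71  70]
 [ 71  73  74  75  75  76  75  75  77  76  75  73  73  73]]
```

Call:
send_rows(
  increments=[
    [0,-6,5,0,-1],
    [0,0,10,0,-1],
    [0,0,9,0,-1],
    [0,0,3,0,-1],
    [0,0,3,0,-1],
  ],
)

```text
clock: 8.9
position: [0.5273, 0.1686, 0.2055]
tcp_rot: [[0.156, -0.001, 0.988], [-0.988, -0.0, 0.156], [0.0, -1.0, -0.001]]
wrist_force: [-1.2, -0.2, -2.8]
finger_gap: 0.0078
```

Call:
send_rows(
  increments=[
    [0,0,4,0,-1],
    [0,0,4,0,-1],
    [0,0,4,0,-1],
    [0,0,0,0,-1],
  ],
)

```text
clock: 9.3
position: [0.5391, 0.1706, 0.2058]
tcp_rot: [[0.156, 0.0, 0.988], [-0.988, -0.0, 0.156], [0.0, -1.0, 0.0]]
wrist_force: [0.2, 0.3, -2.5]
finger_gap: 0.0078
```

Run:
```python
from h import *
import cv2
s=observe();print(s["clock"],s["position"],s["wrist_force"],s["wrist_torque"])
k=8
for n,w,hh in(("side",90,70),):
    im=grab_frame(n);cv2.imwrite(f"pics/{n}_bfull.png",im[:,:,::-1]);u,v=proj(n,[.53,.22,.2]);x0=int(u-w/2);y0=int(v-hh/2)
    c=cv2.resize(im[y0:y0+hh,x0:x0+w,::-1],None,fx=k,fy=k,interpolation=cv2.INTER_CUBIC);cv2.imwrite(f"pics/{n}_b.png",c);print(x0,y0)
```

```text
9.3 [0.53911859 0.17057553 0.20579325] [ 0.22351348  0.31329388 -2.52547957] [-0.23702113  0.0242872   0.01757587]
267 173
```

View pics/side_b.png

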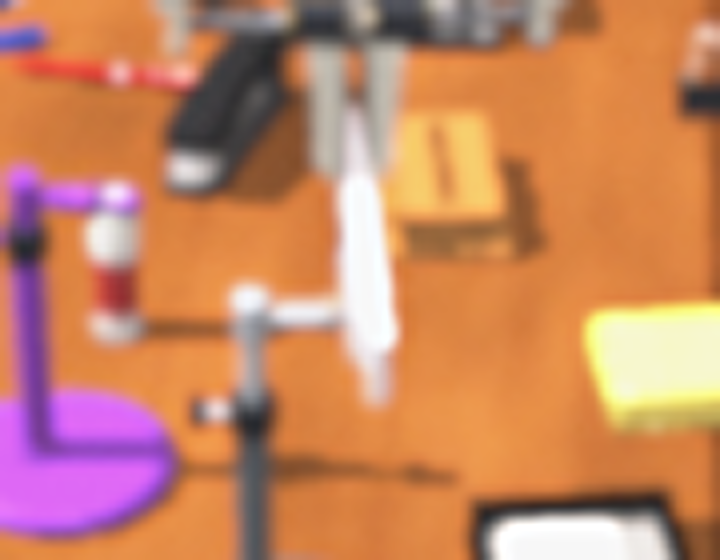

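Call:
send_rows(
  increments=[
    [0,1,0,0,-1],
    [0,1,0,0,-1],
    [0,1,0,0,-1],
    [0,1,0,0,-1],
  ],
)

```text
clock: 9.75
position: [0.5386, 0.1705, 0.2017]
tcp_rot: [[0.156, -0.0, 0.988], [-0.988, -0.0, 0.156], [0.0, -1.0, -0.0]]
wrist_force: [0.2, 0.4, -1.6]
finger_gap: 0.0077
```

Call:
send_rows(
  increments=[
    [0,1,0,0,-1],
    [0,1,0,0,-1],
  ],
)

```text
clock: 9.95
position: [0.5387, 0.1705, 0.1998]
tcp_rot: [[0.156, 0.0, 0.988], [-0.988, -0.0, 0.156], [0.0, -1.0, 0.0]]
wrist_force: [0.8, 0.4, -2.2]
finger_gap: 0.0078
```

Call:
send_rows(
  increments=[
    [0,1,0,0,-1],
    [0,0,0,0,-1],
  ],
)

```text
clock: 10.15
position: [0.5386, 0.1705, 0.1986]
tcp_rot: [[0.156, -0.0, 0.988], [-0.988, -0.0, 0.156], [0.0, -1.0, -0.0]]
wrist_force: [-0.8, -0.2, -1.9]
finger_gap: 0.0075
```

Call:
send_rows(
  increments=[
    [0,1,0,0,-1],
    [0,0,0,0,-1],
  ],
)

```text
clock: 10.35
position: [0.5387, 0.1705, 0.1977]
tcp_rot: [[0.156, -0.0, 0.988], [-0.988, -0.0, 0.156], [0.0, -1.0, -0.0]]
wrist_force: [-0.1, 0.8, -3.4]
finger_gap: 0.0075
```

Call:
send_rows(
  increments=[
    [0,1,0,0,-1],
    [0,0,0,0,-1],
  ],
)

```text
clock: 10.55
position: [0.5387, 0.1705, 0.1967]
tcp_rot: [[0.156, -0.0, 0.988], [-0.988, -0.0, 0.156], [0.0, -1.0, -0.0]]
wrist_force: [-0.7, -0.9, -2.9]
finger_gap: 0.0077
```

Call:
send_rows(
  increments=[
    [0,1,0,0,-1],
    [0,0,0,0,-1],
  ],
)

```text
clock: 10.75
position: [0.5387, 0.1705, 0.1957]
tcp_rot: [[0.156, -0.0, 0.988], [-0.988, -0.0, 0.156], [0.0, -1.0, -0.0]]
wrist_force: [-0.3, -1.0, -2.3]
finger_gap: 0.0078
```

Call:
send_rows(
  increments=[
    [0,0.5,0,0,-1],
    [0,0,0,0,-1],
  ],
)

```text
clock: 10.95
position: [0.5387, 0.1705, 0.1953]
tcp_rot: [[0.156, -0.0, 0.988], [-0.988, -0.0, 0.156], [0.0, -1.0, -0.0]]
wrist_force: [-0.2, 0.9, -1.9]
finger_gap: 0.0076
```

Call:
send_rows(
  increments=[
    [0,0.5,0,0,-1],
    [0,0,0,0,-1],
  ],
)

```text
clock: 11.15
position: [0.5387, 0.1705, 0.1947]
tcp_rot: [[0.156, -0.0, 0.988], [-0.988, -0.0, 0.156], [0.0, -1.0, -0.0]]
wrist_force: [-0.2, 0.4, -2.9]
finger_gap: 0.0074
```

Call:
send_rows(
  increments=[
    [0,0.5,0,0,-1],
    [0,0,0,0,-1],
  ],
)

```text
clock: 11.35
position: [0.5387, 0.1705, 0.1943]
tcp_rot: [[0.156, -0.0, 0.988], [-0.988, -0.0, 0.156], [0.0, -1.0, -0.0]]
wrist_force: [0.4, -0.2, -2.5]
finger_gap: 0.0076
```

Call:
send_rows(
  increments=[
    [0,0.5,0,0,-1],
    [0,0,0,0,-1],
  ],
)

```text
clock: 11.55
position: [0.5388, 0.1705, 0.1938]
tcp_rot: [[0.156, 0.0, 0.988], [-0.988, -0.0, 0.156], [0.0, -1.0, 0.0]]
wrist_force: [0.2, -0.2, -1.5]
finger_gap: 0.0078
```

Call:
send_rows(
  increments=[
    [0,0.5,0,0,-1],
    [0,0,0,0,-1],
  ],
)

```text
clock: 11.75
position: [0.5389, 0.1705, 0.1935]
tcp_rot: [[0.156, 0.0, 0.988], [-0.988, 0.0, 0.156], [0.0, -1.0, 0.0]]
wrist_force: [-1.6, -0.7, -1.2]
finger_gap: 0.0079
```

Call:
send_rows(
  increments=[
    [0,0.5,0,0,-1],
    [0,0,0,0,-1],
  ],
)

```text
clock: 11.95
position: [0.5389, 0.1705, 0.1932]
tcp_rot: [[0.156, 0.001, 0.988], [-0.988, 0.0, 0.156], [0.0, -1.0, 0.001]]
wrist_force: [0.3, -1.1, 0.6]
finger_gap: 0.0077
```

Call:
send_rows(
  increments=[
    [0,-2,0,0,-1],
    [-2,0,0,0,-1],
    [-2,0,0,0,-1],
    [-2,0,0,0,-1],
    [0,0,0,0,-1],
  ],
)

```text
clock: 12.45
position: [0.5376, 0.1768, 0.1947]
tcp_rot: [[0.157, -0.0, 0.988], [-0.988, 0.0, 0.157], [-0.0, -1.0, -0.0]]
wrist_force: [-0.0, 0.5, -2.4]
finger_gap: 0.0077
```

Call:
send_rows(
  increments=[
    [-1,0,0,0,-1],
    [0,0,0,0,-1],
  ],
)

```text
clock: 12.65
position: [0.5376, 0.1776, 0.1948]
tcp_rot: [[0.156, -0.0, 0.988], [-0.988, 0.0, 0.156], [-0.0, -1.0, -0.0]]
wrist_force: [0.6, 0.0, -2.4]
finger_gap: 0.0077
```

Call:
send_rows(
  increments=[
    [-1,0,0,0,-1],
    [0,0,0,0,-1],
  ],
)

```text
clock: 12.85
position: [0.5375, 0.1782, 0.1949]
tcp_rot: [[0.156, 0.0, 0.988], [-0.988, -0.0, 0.156], [0.0, -1.0, 0.0]]
wrist_force: [0.3, -1.2, -2.7]
finger_gap: 0.0076
```

Call:
send_rows(
  increments=[
    [-0.7,0,0,0,-1],
    [0,0,0,0,-1],
  ],
)

```text
clock: 13.05
position: [0.5375, 0.1786, 0.1949]
tcp_rot: [[0.156, 0.0, 0.988], [-0.988, -0.001, 0.156], [0.001, -1.0, 0.0]]
wrist_force: [0.2, -3.2, -1.9]
finger_gap: 0.0079
```

Call:
send_rows(
  increments=[
    [3,0,0,0,-1],
    [0,0,-6,0,-1],
    [0,0,-10,0,-1],
    [0,0,-8,0,-1],
    [-8,5,0,0,-1],
    [-8,10,0,0,-1],
    [-7,10,0,0,-1],
    [0,2,0,0,-1],
    [0,0,0,0,-1],
    [0,0,0,0,-1],
  ],
)

```text
clock: 14.05
position: [0.5106, 0.1951, 0.1677]
tcp_rot: [[0.157, -0.0, 0.988], [-0.988, -0.0, 0.157], [0.0, -1.0, -0.0]]
wrist_force: [-0.5, 0.0, -1.5]
finger_gap: 0.0071
```

```bash
cat > st.py <<'E'
from h import *
s=observe();p=np.array(s["position"]);R=np.array(s["tcp_rot"])
print(s["clock"],np.round(p,4),"L %.4f X %.4f z %.4f"%(p@[-.156,.988,0],(p-[.538,.2396,0])@[.988,.156,0],p[2]),np.round(s["wrist_force"],1))
E
python3 st.py
```

```text
14.05 [0.5106 0.1951 0.1677] L 0.1131 X -0.0340 z 0.1677 [-0.5  0.  -1.5]
```

Call:
send_rows(
  increments=[
    [-0.4,0,4,0,-1],
    [0,0,4,0,-1],
    [0,0,4,0,-1],
    [0,0,2,0,-1],
  ],
)

```text
clock: 14.45
position: [0.525, 0.1977, 0.168]
tcp_rot: [[0.156, 0.0, 0.988], [-0.988, 0.0, 0.156], [-0.0, -1.0, 0.0]]
wrist_force: [-0.3, 0.3, -2.6]
finger_gap: 0.0075
```

Call:
send_rows(
  increments=[
    [0,0,1,0,-1],
    [0,0,1,0,-1],
    [0,0,0,0,-1],
  ],
)

```text
clock: 14.75
position: [0.5263, 0.198, 0.1678]
tcp_rot: [[0.156, -0.0, 0.988], [-0.988, -0.0, 0.156], [0.0, -1.0, -0.0]]
wrist_force: [-0.1, 0.1, -1.9]
finger_gap: 0.0075
```

Call:
send_rows(
  increments=[
    [0,0,1,0,-1],
    [0,0,1,0,-1],
    [0,0,0,0,-1],
  ],
)

```text
clock: 15.05
position: [0.5284, 0.1983, 0.1679]
tcp_rot: [[0.156, 0.0, 0.988], [-0.988, -0.0, 0.156], [0.0, -1.0, 0.0]]
wrist_force: [-0.6, -0.6, -3.2]
finger_gap: 0.0076
```

Call:
send_rows(
  increments=[
    [0,0,1,0,-1],
    [0,0,1,0,-1],
    [0,0,0,0,-1],
  ],
)

```text
clock: 15.35
position: [0.5304, 0.1987, 0.1678]
tcp_rot: [[0.156, 0.0, 0.988], [-0.988, -0.0, 0.156], [0.0, -1.0, 0.0]]
wrist_force: [-0.1, 0.4, -2.4]
finger_gap: 0.0076
```

Call:
send_rows(
  increments=[
    [0,0,1,0,-1],
    [0,0,1,0,-1],
    [0,0,0,0,-1],
  ],
)

```text
clock: 15.65
position: [0.5323, 0.199, 0.1678]
tcp_rot: [[0.156, -0.0, 0.988], [-0.988, -0.0, 0.156], [0.0, -1.0, -0.0]]
wrist_force: [0.8, 0.5, -1.1]
finger_gap: 0.0074
```

Call:
send_rows(
  increments=[
    [0,0,1,0,-1],
    [0,0,1,0,-1],
    [0,0,0,0,-1],
  ],
)

```text
clock: 15.95
position: [0.5343, 0.1993, 0.1678]
tcp_rot: [[0.156, 0.0, 0.988], [-0.988, 0.0, 0.156], [-0.0, -1.0, 0.0]]
wrist_force: [0.4, 0.7, -2.6]
finger_gap: 0.0074
```

Call:
send_rows(
  increments=[
    [0,0,1,0,-1],
    [0,0,1,0,-1],
    [0,0,0,0,-1],
  ],
)

```text
clock: 16.25
position: [0.5363, 0.1996, 0.1678]
tcp_rot: [[0.156, 0.0, 0.988], [-0.988, 0.0, 0.156], [-0.0, -1.0, 0.0]]
wrist_force: [-0.5, 0.3, -2.2]
finger_gap: 0.0073
```

Call:
send_rows(
  increments=[
    [0,0,1,0,-1],
    [0,0,1,0,-1],
    [0,0,0,0,-1],
  ],
)

```text
clock: 16.55
position: [0.5383, 0.1999, 0.1679]
tcp_rot: [[0.156, 0.0, 0.988], [-0.988, 0.0, 0.156], [-0.0, -1.0, 0.0]]
wrist_force: [-0.2, 0.3, -2.8]
finger_gap: 0.0078
```

Call:
send_rows(
  increments=[
    [0,0,1,0,-1],
    [0,0,1,0,-1],
    [0,0,0,0,-1],
  ],
)

```text
clock: 16.85
position: [0.5403, 0.2002, 0.1678]
tcp_rot: [[0.156, 0.0, 0.988], [-0.988, -0.0, 0.156], [0.0, -1.0, 0.0]]
wrist_force: [-0.1, -1.0, -1.9]
finger_gap: 0.0076
```

Call:
send_rows(
  increments=[
    [0,0,1,0,-1],
    [0,0,1,0,-1],
    [0,0,0,0,-1],
  ],
)

```text
clock: 17.15
position: [0.5422, 0.2005, 0.1678]
tcp_rot: [[0.156, 0.0, 0.988], [-0.988, 0.0, 0.156], [0.0, -1.0, 0.0]]
wrist_force: [-0.1, -0.6, -3.0]
finger_gap: 0.0078
```

Call:
send_rows(
  increments=[
    [0,0,1,0,-1],
    [0,0,0,0,-1],
  ],
)

```text
clock: 17.35
position: [0.5428, 0.2006, 0.1678]
tcp_rot: [[0.156, -0.001, 0.988], [-0.988, -0.0, 0.156], [0.0, -1.0, -0.001]]
wrist_force: [-1.8, -0.6, -1.0]
finger_gap: 0.0074
```

Call:
send_rows(
  increments=[
    [0,0,1,0,-1],
    [0,0,0,0,-1],
  ],
)

```text
clock: 17.55
position: [0.5432, 0.2007, 0.1677]
tcp_rot: [[0.157, -0.002, 0.988], [-0.988, -0.001, 0.157], [0.0, -1.0, -0.002]]
wrist_force: [-6.0, -1.6, 0.0]
finger_gap: 0.0077
```

Call:
send_rows(
  increments=[
    [0,0,-2,0,-1],
    [0,0,-1,0,-1],
    [0,0,0,0,-1],
  ],
)

```text
clock: 17.85
position: [0.5413, 0.2004, 0.1679]
tcp_rot: [[0.156, 0.001, 0.988], [-0.988, 0.0, 0.156], [-0.0, -1.0, 0.001]]
wrist_force: [-0.2, -0.9, -2.5]
finger_gap: 0.0078
```

```bash
python3 st.py
python3 - <<'E'
from h import *
import cv2
k=8
for n,w,hh in(("side",90,70),):
    im=grab_frame(n);cv2.imwrite(f"pics/{n}_cfull.png",im[:,:,::-1]);u,v=proj(n,[.53,.22,.2]);x0=int(u-w/2);y0=int(v-hh/2)
    c=cv2.resize(im[y0:y0+hh,x0:x0+w,::-1],None,fx=k,fy=k,interpolation=cv2.INTER_CUBIC);cv2.imwrite(f"pics/{n}_c.png",c);print(x0,y0)
E
```

```text
17.85 [0.5413 0.2004 0.1679] L 0.1135 X -0.0029 z 0.1679 [-0.2 -0.9 -2.5]
267 173
```

View pics/side_c.png

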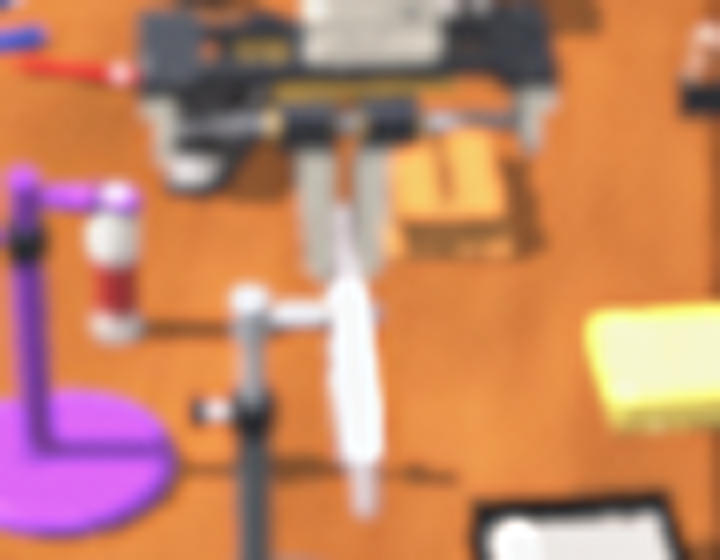

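Call:
send_rows(
  increments=[
    [0,0,-1.2,0,-1],
    [0,1,0,0,-1],
    [0,1,0,0,-1],
    [0,0,0,0,-1],
  ],
)

```text
clock: 18.3
position: [0.5398, 0.2001, 0.1655]
tcp_rot: [[0.156, -0.0, 0.988], [-0.988, -0.0, 0.156], [0.0, -1.0, -0.0]]
wrist_force: [0.0, -0.0, -1.6]
finger_gap: 0.0079
```

Call:
send_rows(
  increments=[
    [0,0.7,0,0,-1],
    [0,0,0,0,-1],
  ],
)

```text
clock: 18.5
position: [0.5399, 0.2001, 0.165]
tcp_rot: [[0.156, -0.0, 0.988], [-0.988, -0.0, 0.156], [0.0, -1.0, -0.0]]
wrist_force: [0.3, 0.3, -2.3]
finger_gap: 0.0079
```

Call:
send_rows(
  increments=[
    [0,0.5,0,0,-1],
    [0,0,0,0,-1],
  ],
)

```text
clock: 18.7
position: [0.5399, 0.2001, 0.1645]
tcp_rot: [[0.156, -0.0, 0.988], [-0.988, -0.0, 0.156], [0.0, -1.0, -0.0]]
wrist_force: [0.1, -0.2, -2.3]
finger_gap: 0.0079
```

Call:
send_rows(
  increments=[
    [0,0.5,0,0,-1],
    [0,0,0,0,-1],
  ],
)

```text
clock: 18.9
position: [0.5399, 0.2001, 0.164]
tcp_rot: [[0.156, -0.0, 0.988], [-0.988, -0.0, 0.156], [0.0, -1.0, -0.0]]
wrist_force: [-0.5, 0.2, -2.4]
finger_gap: 0.0075
```

Call:
send_rows(
  increments=[
    [0,0.5,0,0,-1],
    [0,0,0,0,-1],
  ],
)

```text
clock: 19.1
position: [0.5399, 0.2002, 0.1636]
tcp_rot: [[0.156, -0.0, 0.988], [-0.988, -0.0, 0.156], [0.0, -1.0, -0.0]]
wrist_force: [0.1, -0.1, -3.2]
finger_gap: 0.0078
```

Call:
send_rows(
  increments=[
    [0,0.4,0,0,-1],
    [0,0,0,0,-1],
  ],
)

```text
clock: 19.3
position: [0.54, 0.2002, 0.1634]
tcp_rot: [[0.156, 0.0, 0.988], [-0.988, 0.0, 0.156], [-0.0, -1.0, 0.0]]
wrist_force: [-0.8, -0.7, -1.5]
finger_gap: 0.0079
```

Call:
send_rows(
  increments=[
    [0,0.4,0,0,-1],
    [0,0,0,0,-1],
  ],
)

```text
clock: 19.5
position: [0.5401, 0.2002, 0.1632]
tcp_rot: [[0.156, 0.0, 0.988], [-0.988, 0.0, 0.156], [-0.0, -1.0, 0.0]]
wrist_force: [-1.8, -1.3, 0.8]
finger_gap: 0.0077
```

Call:
send_rows(
  increments=[
    [0,-0.3,0,0,-1],
    [0,0,0,0,-0.78],
    [0,0,0,0,-0.74],
    [0,0,0,0,-0.7],
    [0,0,0,0,-0.65],
    [0,0,0,0,-0.6],
    [0,0,0,0,-0.5],
    [0,0,0,0,-0.4],
    [0,0,0,0,-0.4],
    [0,0,0,0,-0.4],
  ],
)

```text
clock: 20.5
position: [0.5399, 0.2002, 0.1631]
tcp_rot: [[0.156, -0.0, 0.988], [-0.988, 0.0, 0.156], [-0.0, -1.0, -0.0]]
wrist_force: [0.4, 0.3, -0.2]
finger_gap: 0.0277
```

```bash
cat > side.py <<'E'
import sys
from h import *
import cv2
k=8
s=observe();print(s["clock"],np.round(s["position"],4),np.round(s["wrist_force"],1),s["finger_gap"])
im=grab_frame("side");cv2.imwrite(f"pics/side_{sys.argv[1]}full.png",im[:,:,::-1]);x0,y0,w,hh=267,163,90,75
cv2.imwrite(f"pics/side_{sys.argv[1]}.png",cv2.resize(im[y0:y0+hh,x0:x0+w,::-1],None,fx=k,fy=k,interpolation=cv2.INTER_CUBIC))
E
python3 side.py d
```

```text
20.5 [0.5399 0.2002 0.1631] [ 0.4  0.3 -0.2] 0.02768726851581964
```

View pics/side_d.png

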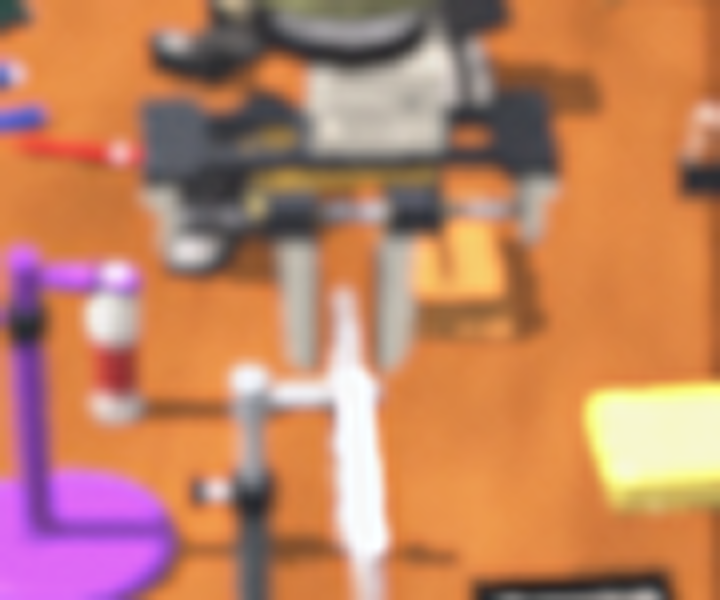

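Call:
send_rows(
  increments=[
    [0,-3,0,0,-0.4],
    [0,-8,0,0,-0.4],
    [0,-15,0,0,-0.4],
    [0,-20,0,0,-0.4],
    [0,-25,0,0,-0.4],
    [0,-30,0,0,-0.4],
  ],
)

```text
clock: 21.15
position: [0.5396, 0.2001, 0.2658]
tcp_rot: [[0.156, -0.0, 0.988], [-0.988, -0.0, 0.156], [0.0, -1.0, -0.0]]
wrist_force: [0.3, 0.1, -0.2]
finger_gap: 0.0281
```

Call:
send_rows(
  increments=[
    [0,-40,0,0,-0.4],
    [20,-20,0,0,-0.4],
    [40,0,0,0,-0.4],
    [40,0,0,0,-0.4],
    [40,0,0,0,-0.4],
    [40,0,0,0,-0.4],
    [40,0,0,0,-0.4],
    [30,0,0,0,-0.4],
    [10,0,0,0,-0.4],
    [0,0,0,0,-0.4],
  ],
)

```text
clock: 22.15
position: [0.5807, -0.0578, 0.3252]
tcp_rot: [[0.154, 0.001, 0.988], [-0.988, -0.0, 0.154], [0.0, -1.0, 0.001]]
wrist_force: [0.9, 0.3, 0.2]
finger_gap: 0.0279
```

```bash
python3 side.py e
python3 - <<'E'
from h import *
import cv2
im=grab_frame("top");cv2.imwrite("pics/top_e.png",cv2.resize(im[110:220,215:345,::-1],None,fx=6,fy=5.4,interpolation=cv2.INTER_CUBIC));cv2.imwrite("pics/top_efull.png",im[:,:,::-1])
E
```

```text
22.15 [ 0.5807 -0.0578  0.3252] [0.9 0.3 0.2] 0.027946646661946614
```

View pics/side_e.png

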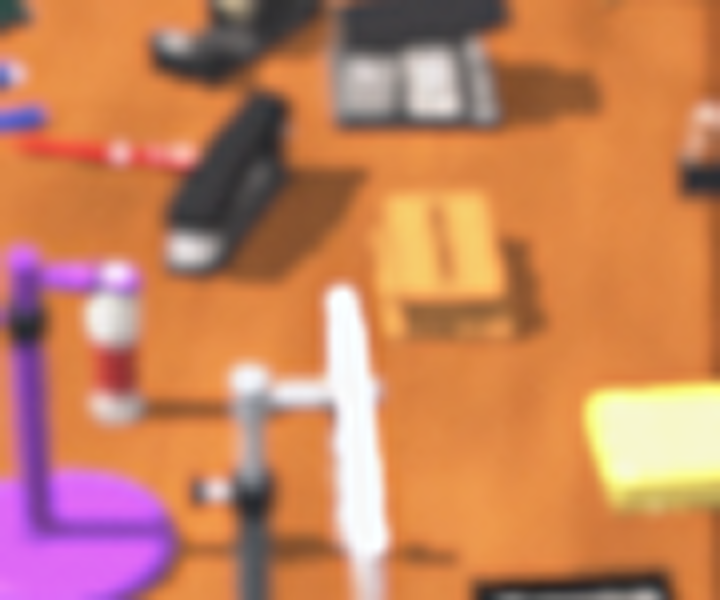

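View pics/top_e.png

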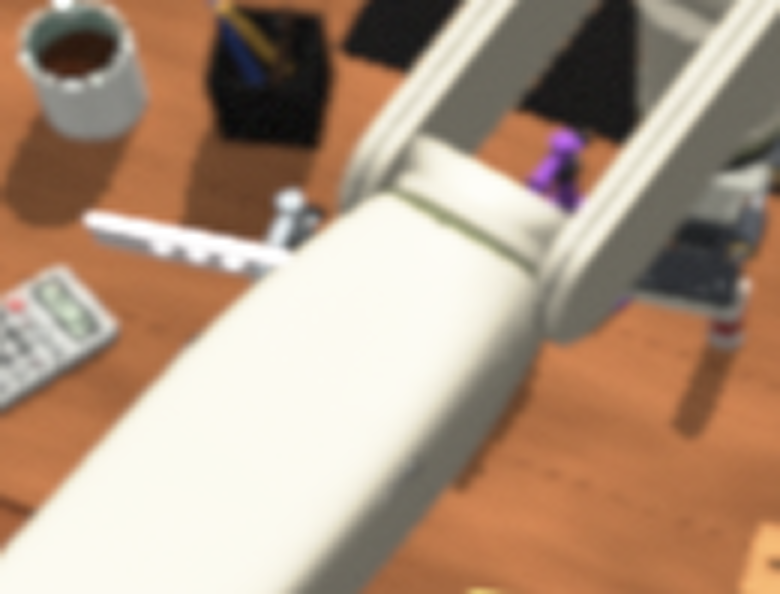

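Call:
send_rows(
  increments=[
    [40,0,0,0,-0.4],
    [40,0,0,0,-0.4],
    [40,0,0,0,-0.4],
    [40,0,0,0,-0.4],
    [40,0,0,0,-0.4],
    [40,0,0,0,-0.4],
    [10,0,0,0,-0.4],
    [0,0,0,0,-0.4],
  ],
)

```text
clock: 23.05
position: [0.6199, -0.3034, 0.3236]
tcp_rot: [[0.156, -0.001, 0.988], [-0.988, 0.001, 0.156], [-0.001, -1.0, -0.001]]
wrist_force: [-0.2, -0.2, 0.1]
finger_gap: 0.0278
```

```bash
python3 side.py f
python3 - <<'E'
from h import *
import cv2
im=grab_frame("top");cv2.imwrite("pics/top_f.png",cv2.resize(im[110:210,215:345,::-1],None,fx=6,fy=6,interpolation=cv2.INTER_CUBIC));cv2.imwrite("pics/top_ffull.png",im[:,:,::-1])
E
```

```text
23.05 [ 0.6199 -0.3034  0.3236] [-0.2 -0.2  0.1] 0.02780716065664905
```

View pics/top_f.png

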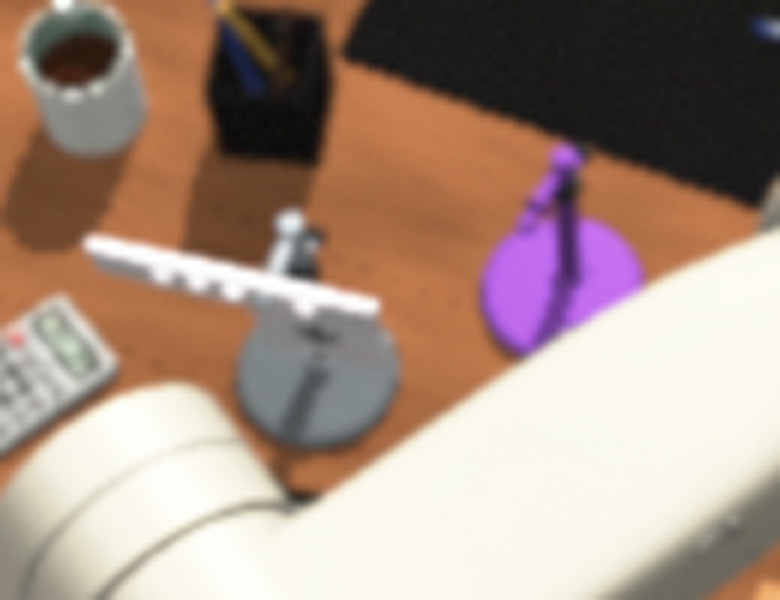

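View pics/side_f.png

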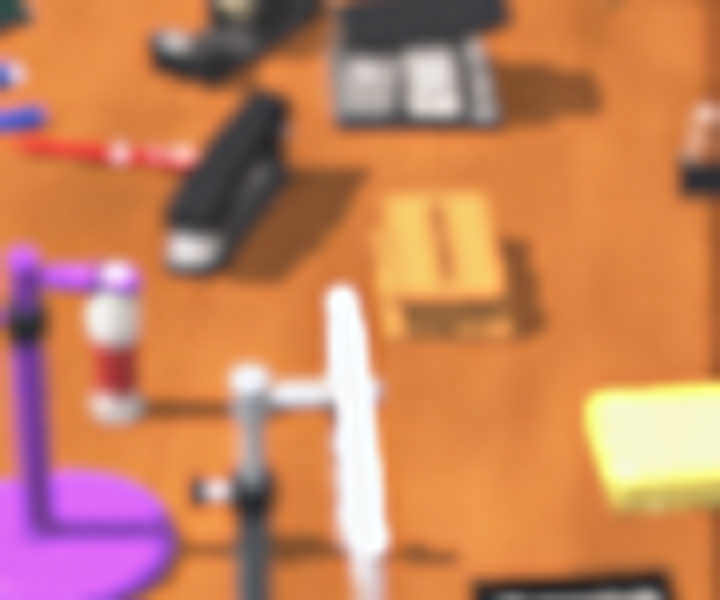

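Run:
```python
from h import *
a=tri((309.7,199.2),(278,160.8));b=tri((313.7,231.3),(229.7,150.8));print(a,b);d=b[0]-a[0];print(np.linalg.norm(d),np.degrees(np.arcsin(d[2]/np.linalg.norm(d))))
s=observe();print(s["clock"],np.abs(s["dq"]).max())
```

```text
(array([0.54605422, 0.16303795, 0.20648874]), np.float64(0.003488766399189082)) (array([0.51198216, 0.36143026, 0.20169588]), np.float64(0.0007809867859104142))
0.20135387612109412 -1.36394788663137
23.15 0.9891858060939027
```

Run:
```python
from station import *
print(job_done())
```

```text
the job is handed in; nothing more can be done
None
```

The white sign is hanging on the steel stand's stud by hole_4, the hole almost exactly in line with the sign's centre of mass. I handed the job in at about 23 s of the 64 s allowed.

- **Finding the stud:** I used the inner corner of the L to touch the stud lightly from above and from the side, with about 3 N of contact each time. That put the stud's axis about 199 mm above the desk; the cameras had said about 200 mm.
- **Threading the hole:** It passed over the head without touching it. The hardest contact was about 6 N, against the flange. I then backed off to the middle of the neck and lowered the sign. It settled on the neck 4 mm lower, as it should once past the head.
- **Last checks:** After release the sign looked the same in two side pictures about 1 s apart. The stud's tip showed in front of the plate, and the arm was well clear with no load on the wrist.
- **Levelness:** The two cameras measured the bar 1.4° off level, which is about what one pixel of error gives. The same views had shown a similar offset on the sign while it still stood in its block, so I take it as level.
- **Disagreement:** The cameras placed the stud about 2 mm off sideways and about 4 mm off along its axis compared with touch. I went by touch.
- **Other things on the desk:** Nothing looked disturbed in the last pictures where they were in view. I did not check every object separately.

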